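# Make up two assay kits at the lab bench

### The job

Make up the two kits from the stock in the middle of the bench. Blue tray: the amber bottle with the white cap in the wide compartment, the red-capped vial in the middle one and the green-capped vial in the narrow end one; yellow tray: the white bottle with the orange cap in the wide compartment and the blue-capped vial in the narrow end one, with the middle left empty. Stand everything upright on the tray floor, set it down without dropping it or tipping anything over, and leave the spare amber bottle with the black cap, the pen and the timer where they are.

Things in the scene. Friction and masses are not known exactly. Their poses are not given: they have to be found in the camera images.
- amber_bottle: Small round screw-cap bottle, standing upright, brown (amber) with a WHITE cap. Body a cylinder 40 mm in diameter up to 55 mm high, then a shoulder and a cap 27 mm in diameter; total height 80 mm, about 90 g. Origin: centre of the underside; z up along the bottle. Belongs to the blue kit.
- white_bottle: Small round screw-cap bottle, standing upright, white with an ORANGE cap. Body a cylinder 40 mm in diameter up to 55 mm high, then a shoulder and a cap 27 mm in diameter; total height 80 mm, about 90 g. Origin: centre of the underside; z up along the bottle. Belongs to the yellow kit.
- red_vial: Small pale glass vial, standing upright, with a RED cap. A straight cylinder 26 mm in diameter, 60 mm high (cap the top 16 mm), about 35 g. Origin: centre of the underside; z up along the vial. One of the vials in the stock in the middle of the bench. Belongs to the blue kit.
- green_vial: Small pale glass vial, standing upright, with a GREEN cap. A straight cylinder 26 mm in diameter, 60 mm high (cap the top 16 mm), about 35 g. Origin: centre of the underside; z up along the vial. One of the vials in the stock in the middle of the bench. Belongs to the blue kit.
- blue_vial: Small pale glass vial, standing upright, with a BLUE cap. A straight cylinder 26 mm in diameter, 60 mm high (cap the top 16 mm), about 35 g. Origin: centre of the underside; z up along the vial. One of the vials in the stock in the middle of the bench. Belongs to the yellow kit.
- blue_tray: BLUE plastic kit tray fixed to the bench, any yaw: 178 long (x) x 72 wide (y) x 22 mm high. Walls, floor and two full-height cross walls 4 mm thick; things stand at z = 4 mm. Three compartments in a row, each 64 mm across y: WIDE, 70 mm long, centred at x = -50 mm; MIDDLE, 46 mm long, at x = +12; narrow END, 46 mm long, at x = +62. Origin: centre of underside. Fingers fit best closing along y.
- yellow_tray: YELLOW plastic kit tray fixed to the bench, any yaw: 178 long (x) x 72 wide (y) x 22 mm high. Walls, floor and two full-height cross walls 4 mm thick; things stand at z = 4 mm. Three compartments in a row, each 64 mm across y: WIDE, 70 mm long, centred at x = -50 mm; MIDDLE, 46 mm long, at x = +12; narrow END, 46 mm long, at x = +62. Origin: centre of underside. Fingers fit best closing along y.
- spare_bottle: Small round screw-cap bottle, standing upright, brown (amber) with a BLACK cap. Body a cylinder 40 mm in diameter up to 55 mm high, then a shoulder and a cap 27 mm in diameter; total height 80 mm, about 90 g. Origin: centre of the underside; z up along the bottle. Spare: stands among the stock and stays where it is.
- pen: Bystander: white marker pen with a grey cap lying on the bench beyond the stock, 12 mm thick, 143 mm long along its x. Origin: under its middle, on the bench.
- timer: Bystander: flat white lab timer on the bench beyond the stock, 60 x 60 x 18 mm, with a greenish display. Origin: centre of the underside.
Things that resemble listed ones, but are neither listed nor needed, are in the scene too. What is shaped like the green_vial but pink or purple is not meant.

How it is judged:
At the end, for the whole second after the job is handed in: Each of the five stands upright (0.15 rad) on the floor of its own compartment (origin within 10 mm of the tray's underside; bottles within 19 mm along and 16 mm across of its centre, vials 14 and 23 mm), released and at rest; spare bottle, pen and timer within 15 mm of their starts (x of amber_bottle in the frame of blue_tray between -0.069 and -0.031 m and y of amber_bottle in the frame of blue_tray between -0.016 and 0.016 m and z of amber_bottle in the frame of blue_tray between 0 and 0.01 m and angle between each of amber_bottle, red_vial, green_vial, white_bottle, blue_vial's own z axis and vertical below 0.15 rad and linear speed of each of amber_bottle, red_vial, green_vial, white_bottle, blue_vial below 0.02 m/s and contact force between each of amber_bottle, red_vial, green_vial, white_bottle, blue_vial and the fingers below 0.05 N and x of red_vial in the frame of blue_tray between -0.002 and 0.026 m and y of red_vial in the frame of blue_tray between -0.023 and 0.023 m and z of red_vial in the frame of blue_tray between 0 and 0.01 m and x of green_vial in the frame of blue_tray between 0.048 and 0.076 m and y of green_vial in the frame of blue_tray between -0.023 and 0.023 m and z of green_vial in the frame of blue_tray between 0 and 0.01 m and x of white_bottle in the frame of yellow_tray between -0.069 and -0.031 m and y of white_bottle in the frame of yellow_tray between -0.016 and 0.016 m and z of white_bottle in the frame of yellow_tray between 0 and 0.01 m and x of blue_vial in the frame of yellow_tray between 0.048 and 0.076 m and y of blue_vial in the frame of yellow_tray between -0.023 and 0.023 m and z of blue_vial in the frame of yellow_tray between 0 and 0.01 m and distance of each of spare_bottle, pen, timer from where it was at the start of the episode below 0.015 m); the robot touches nothing.
It fails at once if the spare bottle, the pen or the timer is shifted by more than 15 mm (distance of any of spare_bottle, pen, timer from where it was at the start of the episode above 0.015 m).
It fails at once if a bottle or vial is dropped: it falls free faster than 0.7 m/s (about 25 mm) ((contact force between amber_bottle and the fingers below 0.01 N and linear speed of amber_bottle above 0.7 m/s) or (contact force between red_vial and the fingers below 0.01 N and linear speed of red_vial above 0.7 m/s) or (contact force between green_vial and the fingers below 0.01 N and linear speed of green_vial above 0.7 m/s) or (contact force between white_bottle and the fingers below 0.01 N and linear speed of white_bottle above 0.7 m/s) or (contact force between blue_vial and the fingers below 0.01 N and linear speed of blue_vial above 0.7 m/s)).
It fails at once if a bottle or vial is tipped over (tilted more than 1 rad) (angle between any of amber_bottle, red_vial, green_vial, white_bottle, blue_vial, spare_bottle's own z axis and vertical above 1 rad).
It also fails if it takes over 122 s, if anything falls off the work surface, if the arm or the gripper's body presses on something with over 40 N, if the wrist force passes 120 N, or if a joint passes its speed limit or range.

### The arm

A 6-joint arm with a two-finger parallel gripper is mounted at the origin on the work surface. World frame = base frame: x ahead of the robot, y to its left, z up, the work surface at z = 0. Lengths are in m, angles in rad, forces in N, time in s.
With the tool pointing down it reaches from about 0.325 to 0.775 m from the base axis. Payload 5.5 kg.
Tool frame: the origin (TCP) lies at the very end of the fingers, on their centre line; the grasp point (between the pads) lies 19 mm behind it; z points along the fingers, y is the line along which they close (so a half turn about z gives the same grasp; the last joint's range is limited). The gripper opens to 88 mm and grips with 3 to 60 N. Pads are 20 mm wide; open, the fingers measure 115 mm over their backs; the gripper's body (75 mm by 178 mm) begins 61 mm behind the grasp point.
Start: joints at [1.062, 0.091, 1.231, -0, 1.82, -0.057], TCP at [0.262, 0.54, 0.223] pointing down, gripper open.
Joint ranges: [-2.87, 2.87], [-0.86, 2.18], [0.17, 2.46], [-1.51, 4.65], [0.06, 2.69], [-2.65, 2.65]. Speed limits (rad/s): [2.57, 2.57, 3.01, 3.14, 3.14, 3.14].

### API

Orientations are given as a unit quaternion [w, x, y, z].
In Python, from rig import bot, eyes gives the robot as it stands. The module is installed in compiled form; this text tells all that it offers.
- The arm moves only by the tool move_arm, never from a script. Its arguments are lists of equal length, an entry for each row: "xyz": the shift along the world's x, y, z in units of 30 mm (1.0 is 30 mm), a list of three; "spin": the turn about the world's z in units of 8 degrees (1.0 is 8 degrees). A call has 1 to 5 rows; each row shifts and turns the commanded pose from where the row before left it; what a row does not reach is not made up. A row lasts 1/8 s, in which the tool goes at most 62.5 mm and 10.7 degrees, less where a joint would pass 70% of its speed; a pose out of reach is approached as far as the arm can. A call is refused whole if a number of a shift passes 1 or a number of a turn 1, either way. A call with a gripper value outside its range is refused whole. "jaw" is the opening, from 0 (shut) to 1 (fully open), set as the call begins (left out, the last holds). The fingers move at their own pace and stop on an object; "newtons" is the grip in N (left out, the last holds). Time passes only in rows, so rows that do not move let the fingers close. It gives the time, the measured TCP pose, the force, the opening and the grip force at its end, in the units of the state.
- bot.get_state(): the state, without advancing time (a new reading comes with each control period).
- eyes.camera(name): name is "side" or "top" or "wrist"; returns a dict with "image" (400x640x3 uint8, red, green, blue), "mtx" (3x3 intrinsics, pixels), "pose" (4x4, takes a point from camera to world coordinates). Camera axes: x right, y down, z forward; pixel columns grow to the right and rows downward; lengths in m; the calibration is good to about 2 mm. The wrist camera is an equidistant fisheye: a pixel r from the principal point sees the ray r / f radians off the axis. A picture is of the moment at which its call begins. There is no depth.
- bot.job_done(): hands the job in; it is judged then, once.
Trained networks look in the newest picture that a camera, given by its name, has taken for a name from the list of things; names that differ only in an ending like _2 or _b are one class to them, and where a whole thing is asked for, a point or a joint stands for the part that bears it (a point fixed in the world has none). Each returns a list of dicts, best first, with "p" (0 to 1); they miss things now and then, are a little off and sometimes report something else, mostly with a low value. They report only what shows in the picture. A call takes as long as a camera call. They do not tell look-alikes from the thing itself.
- eyes.search_frame(target, camera): "uv" ([column, row] in pixels, amid what is visible of it).
- eyes.silhouettes(target, camera): "region" (400x640 bool, what is visible of it) and "uv" ([column, row] in pixels, amid what is visible of it).
The state is a dict: "time": time; "q": joint angles; "qd": joint speeds; "joint_efforts": joint torques, N m; "ee_pos": TCP position; "orientation": TCP orientation; "force": force on the tool from outside, world axes, zero at the start; "torque": the same for the moment, N m; "width": opening from 0.0 (shut) to 1.0 (fully open); "finger_force": force on a finger pad.
Only numpy, scipy, OpenCV 4.12 (cv2) and the standard library are available. Lean on these libraries where they do the work, as an engineer would, in place of code of your own. Each camera call takes 0.05 s, during which the arm holds its last target. There are 200 camera calls.

## Working session

There is one attempt and no reset: what is moved stays moved. The work goes in short steps, Python scripts to look and compute and a tool call to move; the robot and the scene stay as the last step left them, time stands still between calls to the robot, and variables do not carry over. Pictures are saved under pics/ and viewed, at most 14 in all, crops included, and the job is handed in when it is done.

Besides the shell and the picture viewer there is one more tool, called as name(argument=value, ...) on one line, values as JSON. move_arm: Moves the arm, as the interface text tells. Its arguments: {"type":"object","properties":{"xyz":{"type":"array","items":{"type":"array","items":{"type":"number"}}},"spin":{"type":"array","items":{"type":"number"}},"jaw":{"type":"number"},"newtons":{"type":"number"}},"required":["xyz","spin"]}

```bash
mkdir -p pics; python3 - <<'E'
from rig import bot, eyes
import cv2
s=bot.get_state(); print({k:s[k] for k in('time','ee_pos','orientation','width')})
for n in('top','side'):
    c=eyes.camera(n); cv2.imwrite(f'pics/{n}0.png',c['image'][...,::-1]); print(n,c['mtx'].round(1).tolist(),c['pose'].round(3).tolist())
E
```

```text
{'time': 0.0, 'ee_pos': array([0.26178244, 0.53954642, 0.22151613]), 'orientation': array([-2.84587332e-04,  2.23976528e-01,  9.74594053e-01, -9.30590852e-04]), 'width': 0.9983149593546984}
top [[477.6, 0.0, 322.6], [0.0, 477.6, 198.7], [0.0, 0.0, 1.0]] [[-0.063, -0.973, 0.223, 0.334], [-0.998, 0.063, -0.01, 0.001], [-0.004, -0.223, -0.975, 1.195], [0.0, 0.0, 0.0, 1.0]]
side [[366.5, 0.0, 316.3], [0.0, 366.5, 202.2], [0.0, 0.0, 1.0]] [[-0.838, -0.402, 0.37, 0.315], [-0.546, 0.617, -0.566, 0.397], [-0.0, -0.676, -0.737, 0.568], [0.0, 0.0, 0.0, 1.0]]
```

View pics/top0.png

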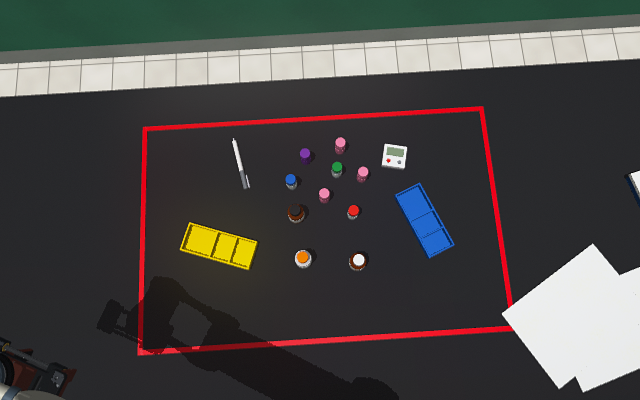

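View pics/side0.png

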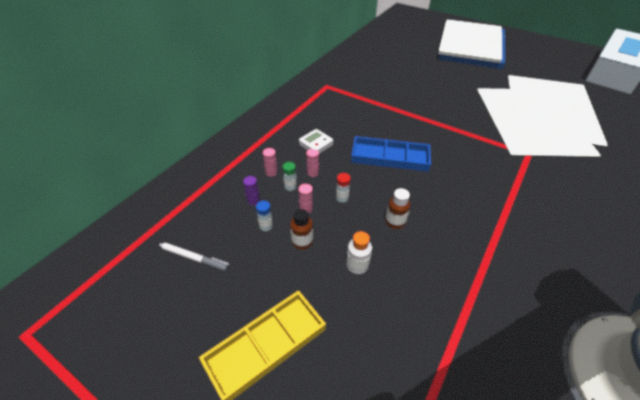

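The top picture shows these items:
- **Amber bottle with white cap:** (358,260). The look-alike is the black-capped spare at (296,212), which is not meant.
- **White bottle with orange cap:** (303,258).
- **Vials:** red (353,211), green (337,168), blue (291,180).
- **Look-alike vials:** pink at (340,145), (363,173) and (324,195), purple at (305,154). None of these is meant.
- **Trays:** blue around (425,220), yellow around (218,246).

I'll fit the silhouettes in both views and confirm in an enlarged crop.

```bash
cat >h.py <<'E'
import numpy as np, cv2
from scipy.optimize import minimize
from rig import bot, eyes
def cyl(r,z0,z1,n=24):
    a=np.linspace(0,2*np.pi,n,endpoint=False); return np.array([[r*np.cos(t),r*np.sin(t),z] for z in(z0,z1) for t in a])
BOT=np.vstack([cyl(.02,0,.055),cyl(.0135,.065,.08)]); VIAL=cyl(.013,0,.06)
TRAY=np.array([[x,y,z] for x in(-.089,.089) for y in(-.036,.036) for z in(0,.022)])
def proj(c,P):
    q=(np.asarray(P)-c['pose'][:3,3])@c['pose'][:3,:3]; u=q@c['mtx'].T; return u[:,:2]/u[:,2:]
def ray(c,uv,z):
    d=c['pose'][:3,:3]@np.linalg.solve(c['mtx'],[*uv,1]); o=c['pose'][:3,3]; return o+d*(z-o[2])/d[2]
def place(M,p):
    c,s=np.cos(p[2]),np.sin(p[2]); return M@np.array([[c,s,0],[-s,c,0],[0,0,1]])+[p[0],p[1],0]
def iou(c,mask,M,p):
    h=cv2.convexHull(proj(c,place(M,p)).astype(np.float32)); im=np.zeros(mask.shape,np.uint8)
    cv2.fillConvexPoly(im,np.round(h*256).astype(np.int32),255,cv2.LINE_AA,8)
    m=im/255.; return np.minimum(m,mask).sum()/np.maximum(m,mask).sum()
def fit(views,M,p0,yaw=False):
    f=lambda v:-sum(iou(c,m,M,[v[0],v[1],v[2] if yaw else 0]) for c,m in views)
    n=3 if yaw else 2; S=np.vstack([np.zeros(n),np.diag([.012,.012,.15][:n])])+np.array(p0[:n])
    r=minimize(f,p0[:n],method='Nelder-Mead',options=dict(initial_simplex=S,xatol=1e-4,fatol=1e-4)); return r.x,-r.fun/len(views)
E
python3 - <<'E'
from h import *
C={n:eyes.camera(n) for n in('top','side')}
T=C['top']
px=dict(amber_bottle=(358,260,.08),white_bottle=(303,258,.08),spare_bottle=(296,211,.08),red_vial=(353,211,.06),green_vial=(337,167,.06),blue_vial=(291,179,.06),blue_tray=(425,220,.02),yellow_tray=(218,246,.02))
for k,(u,v,z) in px.items():
    p=ray(T,(u,v),z); V=[]; out=[]
    for n in C:
        e=proj(C[n],[[p[0],p[1],z/2]])[0]
        L=eyes.silhouettes(k,n); L=[l for l in L if np.hypot(*(l['uv']-e))<14]
        if L: V.append((C[n],L[0]['region'].astype(float))); out.append(n[0]+'%.2f'%L[0]['p'])
    tr='tray' in k; M=TRAY if tr else BOT if 'bottle' in k else VIAL
    res=[]
    for y0 in ([-1,-.3,.3,1,1.57] if tr else [0]): res.append(fit(V,M,[p[0],p[1],y0],tr))
    r=max(res,key=lambda a:a[1]); each=[fit([w],M,list(r[0])+[0],tr)[0].round(4) for w in V]
    print(k,out,p.round(3)[:2],'fit',r[0].round(4),round(r[1],3),[a.tolist() for a in each])
a=cv2.resize(T['image'][130:280,170:470],None,fx=2.6,fy=2.6,interpolation=cv2.INTER_CUBIC)
cv2.imwrite('pics/crop0.png',a[...,::-1])
# extra: lookalikes
for u,v in((340,143),(363,171),(324,193),(305,153)): print(ray(T,(u,v),.06).round(3))
E
```

```text
amber_bottle ['t0.52', 's0.69'] [ 0.438 -0.084] fit [ 0.4396 -0.0837] 0.83 [[0.4396, -0.0835], [0.4397, -0.0837]]
white_bottle ['t0.65', 's0.89'] [0.451 0.044] fit [0.4545 0.0451] 0.837 [[0.4545, 0.0451], [0.4545, 0.045]]
spare_bottle ['t0.52', 's0.91'] [0.563 0.054] fit [0.5672 0.0594] 0.847 [[0.5671, 0.0589], [0.5665, 0.0613]]
red_vial ['t0.63', 's0.60'] [ 0.558 -0.083] fit [ 0.5628 -0.0835] 0.82 [[0.5613, -0.0834], [0.5628, -0.0836]]
green_vial ['s0.75'] [ 0.672 -0.052] fit [ 0.6746 -0.0498] 0.842 [[0.6731, -0.0483]]
blue_vial ['s0.56'] [0.648 0.063] fit [0.6499 0.0669] 0.81 [[0.6499, 0.0671]]
blue_tray ['t0.82', 's0.76'] [ 0.532 -0.263] fit [ 0.5343 -0.2585  0.4085] 0.906 [[0.5347, -0.2601, 0.3864], [0.5346, -0.2577, 0.4093]]
yellow_tray ['t0.89', 's0.94'] [0.5   0.254] fit [0.5014 0.2551 1.229 ] 0.916 [[0.502, 0.2546, 1.2079], [0.5013, 0.2552, 1.2343]]
[ 0.734 -0.064  0.06 ]
[ 0.657 -0.115  0.06 ]
[ 0.608 -0.015  0.06 ]
[0.713 0.025 0.06 ]
```

View pics/crop0.png

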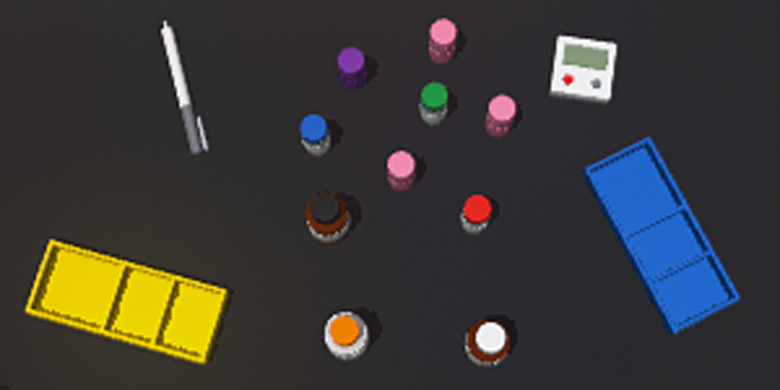

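The crop confirms the identities: white cap at (490,338), orange (345,330), red (476,210), green (433,97), blue (314,130). The spare's black cap is at (326,207), and the pink and purple vials are clearly separate. The wide compartment is at the far end of the blue tray (+x) and at the left end of the yellow tray (+y).

My plan is to grip everything with the TCP about 26 mm above its base, so the fingers stay above the 22 mm tray rims. The closing axis will run along the blue tray's y for every grasp. I'll start with the white bottle.

move_arm(xyz=[[0.378,-0.97,-0.2],[0.378,-0.97,-0.2],[0.378,-0.97,-0.2],[0.378,-0.97,-0.2],[0.378,-0.97,-0.2]], spin=[0.363,0.363,0.363,0.363,0.363], jaw=0.75, newtons=20)

```text
time: 1.62
ee_pos: [0.3189, 0.3934, 0.1925]
orientation: [0.0, 0.098, 0.995, 0.0]
force: [0.2, -0.7, -0.3]
width: 0.753
finger_force: 0.0
```

move_arm(xyz=[[0.378,-0.97,-0.2],[0.378,-0.97,-0.2],[0.378,-0.97,-0.2],[0.378,-0.97,-0.2],[0.378,-0.97,-0.2]], spin=[0.363,0.363,0.363,0.363,0.363])

```text
time: 2.25
ee_pos: [0.3756, 0.2479, 0.1626]
orientation: [0.0, -0.028, 1.0, 0.0]
force: [-0.6, -0.1, -0.2]
width: 0.747
finger_force: 0.0
```

move_arm(xyz=[[0.378,-0.97,-0.2],[0.378,-0.97,-0.2],[0.378,-0.97,-0.2],[0.378,-0.97,-0.2],[0.378,-0.97,-0.2]], spin=[0.363,0.363,0.363,0.363,0.363])

```text
time: 2.88
ee_pos: [0.4324, 0.1023, 0.1326]
orientation: [0.0, -0.154, 0.988, 0.0]
force: [0.1, 0.7, -0.3]
width: 0.748
finger_force: 0.0
```

move_arm(xyz=[[0.378,-0.97,-0.2],[0.378,-0.97,-0.2],[0,0,0]], spin=[0.363,0.363,0])

```text
time: 3.25
ee_pos: [0.4548, 0.0437, 0.1201]
orientation: [-0.001, -0.202, 0.979, -0.0]
force: [-0.2, 0.1, -0.0]
width: 0.749
finger_force: 0.0
```

move_arm(xyz=[[0,0.045,-1],[0,0,-1],[0,0,-0.8],[0,0,-0.335],[0,0,0]], spin=[0,0,0,0,0])

```text
time: 3.88
ee_pos: [0.4545, 0.047, 0.0266]
orientation: [-0.0, -0.204, 0.979, 0.0]
force: [0.2, -0.5, 0.4]
width: 0.752
finger_force: 0.0
```

move_arm(xyz=[[0,0,0],[0,0,0],[0,0,0],[0,0,0]], spin=[0,0,0,0], jaw=0.3)

```text
time: 4.38
ee_pos: [0.4552, 0.0465, 0.0273]
orientation: [0.001, -0.203, 0.979, -0.0]
force: [-0.6, 0.7, 3.9]
width: 0.452
finger_force: 20.0
```

move_arm(xyz=[[0,0,0.6],[0,0,1],[0.234,0.944,1],[0.234,0.944,0],[0.234,0.944,0]], spin=[0,0,0,0,0])

```text
time: 5.0
ee_pos: [0.4764, 0.1323, 0.1064]
orientation: [0.001, -0.203, 0.979, -0.0]
force: [0.5, -1.2, -1.5]
width: 0.451
finger_force: 20.0
```

move_arm(xyz=[[0.234,0.944,0],[0.234,0.944,0],[0.234,0.944,0],[0.234,0.944,0],[0.234,0.944,0]], spin=[0,0,0,0,0])

```text
time: 5.62
ee_pos: [0.5112, 0.274, 0.1056]
orientation: [0.0, -0.203, 0.979, -0.0]
force: [0.7, -0.4, -0.8]
width: 0.445
finger_force: 20.0
```

move_arm(xyz=[[0.234,0.944,0],[0,0,0],[0,0,0]], spin=[0,0,0])

```text
time: 6.0
ee_pos: [0.5179, 0.3008, 0.1049]
orientation: [-0.0, -0.203, 0.979, -0.0]
force: [0.4, -0.5, -0.9]
width: 0.447
finger_force: 20.0
```

```bash
python3 - <<'E'
from h import *
s=bot.get_state(); print(s['ee_pos'],s['width'],s['finger_force'])
t=eyes.camera('top'); w=eyes.camera('wrist'); d=eyes.camera('side')
print(w['mtx'].tolist(),w['pose'].round(3).tolist())
a=cv2.resize(t['image'][170:320,130:330],(800,600))
i=np.hstack([a[:, :400] if 0 else cv2.resize(a,(400,300)),cv2.resize(w['image'],(400,250))[:250]] if 0 else [cv2.resize(a,(400,300)),cv2.copyMakeBorder(cv2.resize(w['image'],(400,250)),0,50,0,0,cv2.BORDER_CONSTANT)])
i=np.vstack([i,np.hstack([cv2.resize(d['image'][200:400,120:440],(400,250)),np.zeros((250,400,3),np.uint8)])])
cv2.imwrite('pics/p1.png',i[...,::-1])
E
```

```text
[0.51785675 0.30078337 0.10489497] 0.4471287340667224 19.999724536319263
[[309.70691628693146, 0.0, 322.94021494876563], [0.0, 309.70691628693146, 200.78800027411324], [0.0, 0.0, 1.0]] [[-0.397, 0.887, 0.237, 0.453], [0.918, 0.384, 0.102, 0.273], [-0.001, 0.258, -0.966, 0.267], [0.0, 0.0, 0.0, 1.0]]
```

View pics/p1.png

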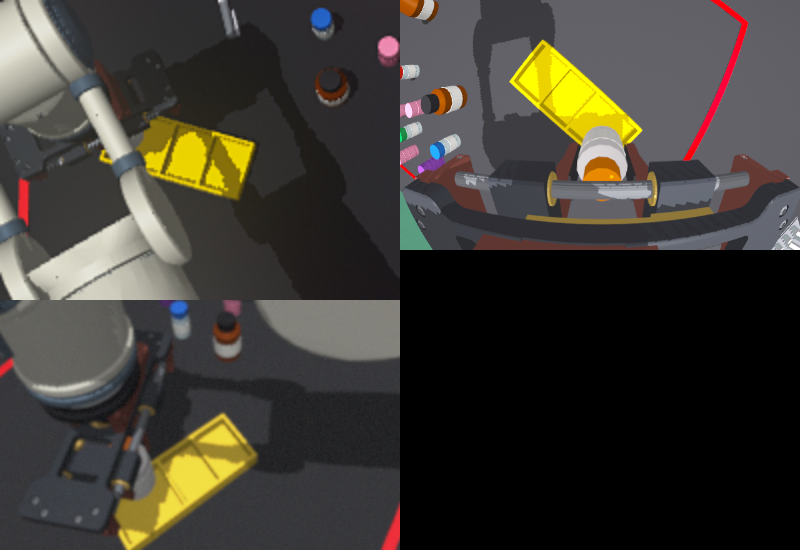

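The picture shows the white bottle held upright, with its orange cap at (603,170) in the wrist inset. It is over the wide (left) end of the yellow tray. I'm lowering it now.

move_arm(xyz=[[0,0.03,-0.9],[0,0,-0.8],[0,0,-0.4],[0,0,-0.2],[0,0,-0.1]], spin=[0,0,0,0,0])

```text
time: 6.78
ee_pos: [0.5183, 0.3023, 0.0331]
orientation: [0.0, -0.203, 0.979, 0.0]
force: [0.7, -0.1, -0.4]
width: 0.451
finger_force: 20.0
```

move_arm(xyz=[[0,0,-0.05],[0,0,0],[0,0,0]], spin=[0,0,0])

```text
time: 7.15
ee_pos: [0.5181, 0.3024, 0.0316]
orientation: [0.0, -0.204, 0.979, 0.0]
force: [-0.4, -0.5, -1.0]
width: 0.453
finger_force: 20.0
```

move_arm(xyz=[[0,0,-0.04],[0,0,0]], spin=[0,0])

```text
time: 7.4
ee_pos: [0.5182, 0.3024, 0.0313]
orientation: [0.001, -0.204, 0.979, 0.0]
force: [-1.8, -1.2, 5.2]
width: 0.451
finger_force: 20.0
```

Contact registers at 5 N, so I'm releasing, lifting and moving to the blue vial.

move_arm(xyz=[[0,0,0],[0,0,0],[0,0,1],[0,0,1],[0.549,-0.981,1]], spin=[0,0,0,0,0], jaw=0.75)

```text
time: 8.02
ee_pos: [0.5337, 0.274, 0.1204]
orientation: [-0.0, -0.205, 0.979, 0.0]
force: [0.4, -0.1, -0.5]
width: 0.751
finger_force: 0.0
```

move_arm(xyz=[[0.549,-0.981,0],[0.549,-0.981,0],[0.549,-0.981,0],[0.549,-0.981,0],[0.549,-0.981,0]], spin=[0,0,0,0,0], jaw=0.55)

```text
time: 8.65
ee_pos: [0.6172, 0.1247, 0.1195]
orientation: [-0.0, -0.204, 0.979, 0.0]
force: [-0.5, -0.2, 0.2]
width: 0.55
finger_force: 0.0
```

move_arm(xyz=[[0.549,-0.981,0],[0.549,-0.981,0],[0,0,0]], spin=[0,0,0])

```text
time: 9.02
ee_pos: [0.6502, 0.0647, 0.119]
orientation: [-0.0, -0.202, 0.979, -0.0]
force: [-0.3, -0.1, 0.4]
width: 0.549
finger_force: 0.0
```

```bash
python3 - <<'E'
from h import *
s=bot.get_state(); print(s['ee_pos'],s['width'])
w=eyes.camera('wrist'); t=eyes.camera('side')
def wp(P):
    q=(np.asarray(P)-w['pose'][:3,3])@w['pose'][:3,:3]; r=np.hypot(q[:,0],q[:,1]); th=np.arctan2(r,q[:,2]); f=w['mtx'][0,0]
    return np.c_[w['mtx'][0,2]+f*th*q[:,0]/r, w['mtx'][1,2]+f*th*q[:,1]/r]
im=w['image'].copy()
for p in [(.6499,.0669,.06),(.518,.302,.084),(.6746,-.0498,.06),(.5628,-.0835,.06),(.4396,-.0837,.08)]:
    cv2.circle(im,tuple(np.round(wp([p])[0]).astype(int).tolist()),3,(255,0,255),1)
cv2.imwrite('pics/p2.png',np.vstack([im,t['image']])[:600,:,::-1])
E
```

```text
[0.65021609 0.06467182 0.11903367] 0.5492027093046504
```

View pics/p2.png

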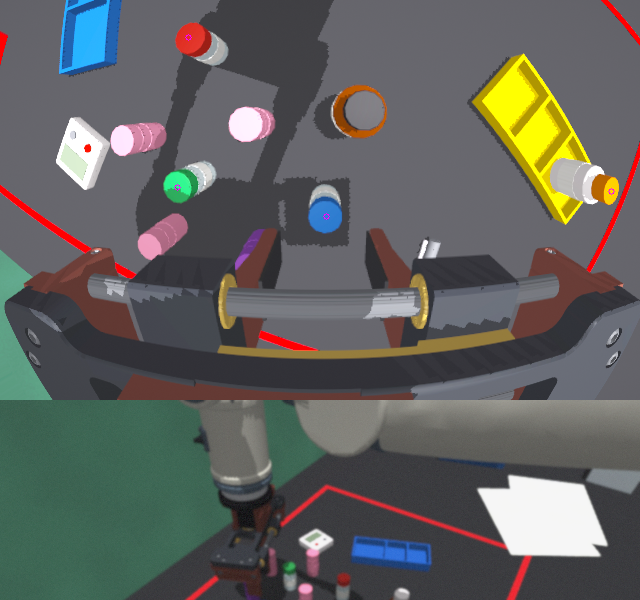

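The wrist view shows the white bottle standing in the yellow tray's wide compartment, with its cap at (610,190). My predicted marks fall on the caps: blue at (325,215), green at (178,186). The spare is undisturbed at (360,110). I'm picking the blue vial.

move_arm(xyz=[[0,0.07,-1],[0,0,-1],[0,0,-0.8],[0,0,-0.28],[0,0,0]], spin=[0,0,0,0,0])

```text
time: 9.75
ee_pos: [0.6493, 0.0697, 0.0274]
orientation: [-0.0, -0.204, 0.979, 0.0]
force: [-0.4, -0.7, 0.1]
width: 0.548
finger_force: 0.0
```

move_arm(xyz=[[0,0,0],[0,0,0],[0,0,0],[0,0,0]], spin=[0,0,0,0], jaw=0.15)

```text
time: 10.25
ee_pos: [0.6503, 0.0689, 0.0286]
orientation: [0.001, -0.203, 0.979, -0.0]
force: [0.1, -0.2, 3.7]
width: 0.293
finger_force: 20.0
```

move_arm(xyz=[[0,0,0.6],[0,0,1],[0,0,1],[-0.939,0.714,0.5],[-0.939,0.714,0]], spin=[0,0,0,0,0])

```text
time: 10.88
ee_pos: [0.5937, 0.1121, 0.1236]
orientation: [0.002, -0.203, 0.979, -0.0]
force: [-0.0, 0.4, -0.3]
width: 0.289
finger_force: 20.0
```

move_arm(xyz=[[-0.939,0.714,0],[-0.939,0.714,0],[-0.939,0.714,0],[-0.939,0.714,0],[0,0,0]], spin=[0,0,0,0,0])

```text
time: 11.5
ee_pos: [0.4796, 0.1987, 0.1218]
orientation: [0.001, -0.205, 0.979, 0.0]
force: [0.7, -0.5, 0.1]
width: 0.292
finger_force: 20.0
```

move_arm(xyz=[[0,0,0]], spin=[0])

```text
time: 11.62
ee_pos: [0.4812, 0.1972, 0.1213]
orientation: [0.001, -0.204, 0.979, -0.0]
force: [-0.2, 0.1, 0.4]
width: 0.294
finger_force: 20.0
```

move_arm(xyz=[[0,0,-1],[0,0,-1],[0,0,-0.6],[0,0,-0.24],[0,0,-0.06]], spin=[0,0,0,0,0])

```text
time: 12.25
ee_pos: [0.4811, 0.1972, 0.0338]
orientation: [0.0, -0.203, 0.979, -0.0]
force: [0.1, 0.1, 0.2]
width: 0.293
finger_force: 20.0
```

move_arm(xyz=[[0,0,-0.05],[0,0,0]], spin=[0,0])

```text
time: 12.5
ee_pos: [0.4811, 0.1976, 0.0328]
orientation: [0.001, -0.204, 0.979, 0.0]
force: [0.6, 0.8, -0.2]
width: 0.293
finger_force: 20.0
```

move_arm(xyz=[[0,0,-0.04],[0,0,0]], spin=[0,0])

```text
time: 12.75
ee_pos: [0.4813, 0.1977, 0.0326]
orientation: [0.001, -0.204, 0.979, 0.0]
force: [-1.0, -1.1, 6.2]
width: 0.29
finger_force: 20.0
```

move_arm(xyz=[[0,0,-0.03],[0,0,0]], spin=[0,0])

```text
time: 13.0
ee_pos: [0.4813, 0.1977, 0.0325]
orientation: [0.001, -0.204, 0.979, 0.0]
force: [-3.8, -1.7, 9.9]
width: 0.295
finger_force: 20.0
```

The vial is on the floor. I'm releasing it and going to the amber bottle with the white cap.

move_arm(xyz=[[0,0,0.03],[0,0,0],[0,0,1],[0,0,1],[-0.138,-0.937,1]], spin=[0,0,0,0,0], jaw=0.55)

```text
time: 13.62
ee_pos: [0.4763, 0.17, 0.1212]
orientation: [-0.0, -0.205, 0.979, 0.0]
force: [0.2, -0.4, -0.3]
width: 0.548
finger_force: 0.0
```

move_arm(xyz=[[-0.138,-0.937,0],[-0.138,-0.937,0],[-0.138,-0.937,0],[-0.138,-0.937,0],[-0.138,-0.937,0]], spin=[0,0,0,0,0], jaw=0.75)

```text
time: 14.25
ee_pos: [0.4555, 0.0279, 0.1205]
orientation: [-0.0, -0.204, 0.979, 0.0]
force: [-0.5, 0.2, -0.4]
width: 0.751
finger_force: 0.0
```

move_arm(xyz=[[-0.138,-0.937,0],[-0.138,-0.937,0],[-0.138,-0.937,0],[-0.138,-0.937,0],[0,0,0]], spin=[0,0,0,0,0])

```text
time: 14.88
ee_pos: [0.4389, -0.0848, 0.1205]
orientation: [-0.0, -0.202, 0.979, 0.0]
force: [-0.2, -0.1, 0.2]
width: 0.75
finger_force: 0.0
```

```bash
python3 - <<'E'
from h import *
s=bot.get_state(); print(s['ee_pos'],s['width'])
w=eyes.camera('wrist')
def wp(P):
    q=(np.asarray(P)-w['pose'][:3,3])@w['pose'][:3,:3]; r=np.hypot(q[:,0],q[:,1]); th=np.arctan2(r,q[:,2]); f=w['mtx'][0,0]
    return np.c_[w['mtx'][0,2]+f*th*q[:,0]/r, w['mtx'][1,2]+f*th*q[:,1]/r]
im=w['image'].copy()
P=[(.4812,.1975,.064),(.6746,-.0498,.06),(.5628,-.0835,.06),(.4396,-.0837,.08)]
B=[.5343,-.2585,.4085+np.pi]
P+=[tuple(x) for x in place(np.array([[x,y,.022] for x in(-.089,.089) for y in(-.036,.036)]),B)]
for p in P: cv2.circle(im,tuple(np.round(wp([p])[0]).astype(int).tolist()),3,(255,0,255),1)
cv2.imwrite('pics/p3.png',im[...,::-1])
for x in(-.05,.012,.062): print(place(np.array([[x,0,0]]),B).round(4))
E
```

```text
[ 0.43893996 -0.08482605  0.12047474] 0.749810617352933
[[ 0.5802 -0.2386  0.    ]]
[[ 0.5233 -0.2633  0.    ]]
[[ 0.4774 -0.2831  0.    ]]
```

View pics/p3.png

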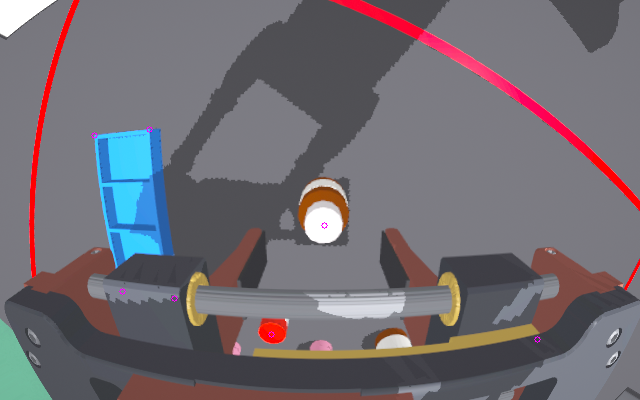

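The marks sit on the white cap at (323,225) and on the blue tray's end rim at (95,135) and (149,129), so both positions are confirmed. I'm picking the amber bottle.

move_arm(xyz=[[0,0.02,-1],[0,0,-1],[0,0,-0.8],[0,0,-0.33],[0,0,0]], spin=[0,0,0,0,0])

```text
time: 15.55
ee_pos: [0.4391, -0.0824, 0.0266]
orientation: [-0.0, -0.204, 0.979, 0.0]
force: [-0.1, 0.3, 0.9]
width: 0.751
finger_force: 0.0
```

move_arm(xyz=[[0,0,0],[0,0,0],[0,0,0],[0,0,0]], spin=[0,0,0,0], jaw=0.3)

```text
time: 16.05
ee_pos: [0.4398, -0.0833, 0.0277]
orientation: [0.001, -0.203, 0.979, -0.0]
force: [0.1, -0.8, 2.2]
width: 0.449
finger_force: 20.0
```

move_arm(xyz=[[0,0,0.6],[0,0,1],[0.783,-0.861,1],[0.783,-0.861,0.4],[0.783,-0.861,0]], spin=[0,0,0,0,0])

```text
time: 16.68
ee_pos: [0.5112, -0.1616, 0.1197]
orientation: [0.002, -0.204, 0.979, -0.001]
force: [-0.4, 1.3, -1.4]
width: 0.453
finger_force: 20.0
```

move_arm(xyz=[[0.783,-0.861,0],[0.783,-0.861,0],[0.783,-0.861,0],[0,0,0],[0,0,0]], spin=[0,0,0,0,0])

```text
time: 17.3
ee_pos: [0.5798, -0.2376, 0.1171]
orientation: [-0.0, -0.203, 0.979, 0.0]
force: [-0.3, 0.6, -1.2]
width: 0.449
finger_force: 20.0
```

.1171 down to about .033 is 2.8 units.

move_arm(xyz=[[0,-0.03,-1],[0,0,-1],[0,0,-0.5],[0,0,-0.24],[0,0,-0.06]], spin=[0,0,0,0,0])

```text
time: 17.92
ee_pos: [0.5804, -0.2389, 0.0336]
orientation: [0.0, -0.204, 0.979, -0.0]
force: [-0.2, 0.6, -1.2]
width: 0.45
finger_force: 20.0
```

move_arm(xyz=[[0,0,-0.05],[0,0,0]], spin=[0,0])

```text
time: 18.18
ee_pos: [0.5806, -0.2392, 0.0322]
orientation: [0.0, -0.203, 0.979, -0.0]
force: [1.0, 1.3, -1.1]
width: 0.445
finger_force: 20.0
```

move_arm(xyz=[[0,0,-0.03],[0,0,0]], spin=[0,0])

```text
time: 18.42
ee_pos: [0.5806, -0.2392, 0.0317]
orientation: [0.001, -0.203, 0.979, -0.0]
force: [-0.8, 0.8, 5.3]
width: 0.45
finger_force: 20.0
```

Contact registers, so I'm releasing and moving to the red vial.

move_arm(xyz=[[0,0,0],[0,0,0],[0,0,1],[0,0,1],[-0.1,0.864,1]], spin=[0,0,0,0,0], jaw=0.75)

```text
time: 19.05
ee_pos: [0.5769, -0.2139, 0.1207]
orientation: [-0.0, -0.202, 0.979, 0.0]
force: [-0.2, 0.2, 0.5]
width: 0.749
finger_force: 0.0
```

move_arm(xyz=[[-0.1,0.864,0],[-0.1,0.864,0],[-0.1,0.864,0],[-0.1,0.864,0],[-0.1,0.864,0]], spin=[0,0,0,0,0], jaw=0.55)

```text
time: 19.68
ee_pos: [0.562, -0.0826, 0.1201]
orientation: [-0.0, -0.203, 0.979, 0.0]
force: [0.8, 0.3, -0.2]
width: 0.548
finger_force: 0.0
```

move_arm(xyz=[[0,0,0],[0,0,0]], spin=[0,0])

```text
time: 19.92
ee_pos: [0.5622, -0.0839, 0.1203]
orientation: [-0.0, -0.204, 0.979, -0.0]
force: [0.3, -1.5, 0.4]
width: 0.549
finger_force: 0.0
```

```bash
python3 - <<'E'
from h import *
s=bot.get_state(); print(s['ee_pos'],s['width'])
w=eyes.camera('wrist')
def wp(P):
    q=(np.asarray(P)-w['pose'][:3,3])@w['pose'][:3,:3]; r=np.hypot(q[:,0],q[:,1]); th=np.arctan2(r,q[:,2]); f=w['mtx'][0,0]
    return np.c_[w['mtx'][0,2]+f*th*q[:,0]/r, w['mtx'][1,2]+f*th*q[:,1]/r]
im=w['image'].copy()
P=[(.5806,-.2392,.084),(.6746,-.0498,.06),(.5628,-.0835,.06)]
B=[.5343,-.2585,.4085+np.pi]
P+=[tuple(x) for x in place(np.array([[x,y,.022] for x in(-.089,.089) for y in(-.036,.036)]),B)]
for p in P: cv2.circle(im,tuple(np.round(wp([p])[0]).astype(int).tolist()),3,(255,0,255),1)
cv2.imwrite('pics/p4.png',im[...,::-1])
E
```

```text
[ 0.56222835 -0.08393012  0.12032116] 0.5487214328763385
```

View pics/p4.png

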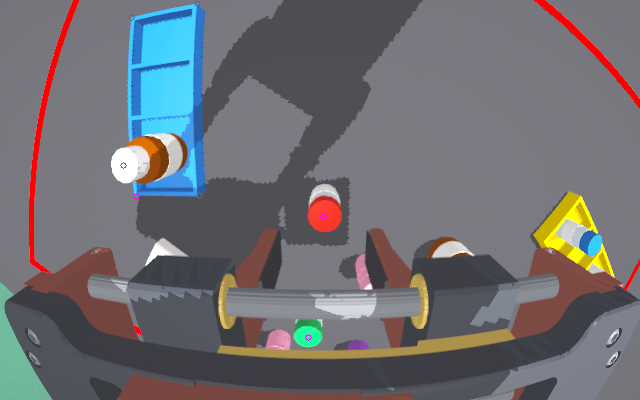

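The amber bottle stands in the blue tray's wide compartment, with its cap at (124,165). The tray corners match the marks, and the blue vial is in the yellow tray's end compartment at (590,242). The red cap at (323,215) is centred under the fingers. I'm picking it.

move_arm(xyz=[[0,0,-1],[0,0,-1],[0,0,-0.8],[0,0,-0.33],[0,0,0]], spin=[0,0,0,0,0])

```text
time: 20.6
ee_pos: [0.5619, -0.084, 0.0261]
orientation: [-0.001, -0.203, 0.979, 0.0]
force: [0.0, -1.0, 0.2]
width: 0.554
finger_force: 0.0
```

move_arm(xyz=[[0,0,0],[0,0,0],[0,0,0],[0,0,0]], spin=[0,0,0,0], jaw=0.15)

```text
time: 21.1
ee_pos: [0.5627, -0.0835, 0.0276]
orientation: [0.001, -0.204, 0.979, -0.0]
force: [0.0, -0.2, 2.9]
width: 0.29
finger_force: 20.0
```

move_arm(xyz=[[0,0,0.6],[0,0,1],[-0.187,-0.856,1],[-0.187,-0.856,0.4],[-0.187,-0.856,0]], spin=[0,0,0,0,0])

```text
time: 21.72
ee_pos: [0.546, -0.1614, 0.1196]
orientation: [0.002, -0.204, 0.979, -0.001]
force: [0.3, 0.1, -1.2]
width: 0.291
finger_force: 20.0
```

move_arm(xyz=[[-0.187,-0.856,0],[-0.187,-0.856,0],[-0.187,-0.856,0],[-0.187,-0.856,0],[0,0,0]], spin=[0,0,0,0,0])

```text
time: 22.35
ee_pos: [0.5225, -0.2646, 0.1173]
orientation: [0.0, -0.202, 0.979, -0.0]
force: [-0.3, 0.0, -0.8]
width: 0.289
finger_force: 20.0
```

move_arm(xyz=[[0,0,0],[0,0,0]], spin=[0,0])

```text
time: 22.6
ee_pos: [0.5232, -0.2623, 0.1169]
orientation: [0.0, -0.204, 0.979, 0.0]
force: [-0.2, 0.6, 0.4]
width: 0.293
finger_force: 20.0
```

move_arm(xyz=[[0,-0.02,-1],[0,0,-1],[0,0,-0.5],[0,0,-0.24],[0,0,-0.06]], spin=[0,0,0,0,0])

```text
time: 23.22
ee_pos: [0.5233, -0.2638, 0.0331]
orientation: [0.0, -0.204, 0.979, -0.0]
force: [0.9, 0.1, 0.1]
width: 0.289
finger_force: 20.0
```

move_arm(xyz=[[0,0,-0.05],[0,0,0]], spin=[0,0])

```text
time: 23.48
ee_pos: [0.5233, -0.2641, 0.0319]
orientation: [0.0, -0.203, 0.979, -0.0]
force: [-0.3, 0.1, -0.2]
width: 0.292
finger_force: 20.0
```

move_arm(xyz=[[0,0,-0.03],[0,0,0]], spin=[0,0])

```text
time: 23.72
ee_pos: [0.5234, -0.2641, 0.0316]
orientation: [0.001, -0.203, 0.979, -0.001]
force: [-1.1, 1.3, 6.1]
width: 0.296
finger_force: 20.0
```

Contact registers, so I'm releasing, lifting fully and moving to the green vial.

move_arm(xyz=[[0,0,0],[0,0,0],[0,0,1],[0,0,1],[0,0,1]], spin=[0,0,0,0,0], jaw=0.55)

```text
time: 24.35
ee_pos: [0.5227, -0.2637, 0.1206]
orientation: [-0.0, -0.203, 0.979, 0.0]
force: [0.9, 0.0, 0.2]
width: 0.551
finger_force: 0.0
```

move_arm(xyz=[[0.63,0.893,0.1],[0.63,0.893,0],[0.63,0.893,0],[0.63,0.893,0],[0.63,0.893,0]], spin=[0,0,0,0,0])

```text
time: 24.98
ee_pos: [0.6179, -0.1289, 0.1227]
orientation: [-0.0, -0.203, 0.979, 0.0]
force: [0.1, -0.5, -0.0]
width: 0.547
finger_force: 0.0
```

move_arm(xyz=[[0.63,0.893,0],[0.63,0.893,0],[0.63,0.893,0],[0,0,0],[0,0,0]], spin=[0,0,0,0,0])

```text
time: 25.6
ee_pos: [0.6738, -0.0499, 0.1227]
orientation: [-0.001, -0.203, 0.979, -0.0]
force: [-0.1, 0.1, -0.9]
width: 0.552
finger_force: 0.0
```

```bash
python3 - <<'E'
from h import *
s=bot.get_state(); print(s['ee_pos'],s['width'])
w=eyes.camera('wrist')
def wp(P):
    q=(np.asarray(P)-w['pose'][:3,3])@w['pose'][:3,:3]; r=np.hypot(q[:,0],q[:,1]); th=np.arctan2(r,q[:,2]); f=w['mtx'][0,0]
    return np.c_[w['mtx'][0,2]+f*th*q[:,0]/r, w['mtx'][1,2]+f*th*q[:,1]/r]
im=w['image'].copy()
for p in [(.5806,-.2392,.084),(.6746,-.0498,.06),(.5234,-.264,.064)]: cv2.circle(im,tuple(np.round(wp([p])[0]).astype(int).tolist()),3,(255,0,255),1)
cv2.imwrite('pics/p5.png',im[...,::-1])
E
```

```text
[ 0.67378039 -0.04991757  0.12266428] 0.5518096476174907
```

View pics/p5.png

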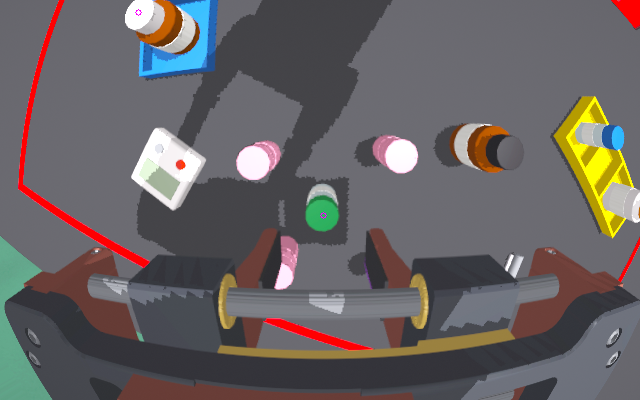

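The green cap is at (322,215), centred under the fingers, and the nearest pink vial at (287,262) is clear of the fingers. I'm picking it.

move_arm(xyz=[[0,0,-1],[0,0,-1],[0,0,-0.85],[0,0,-0.35],[0,0,0]], spin=[0,0,0,0,0])

```text
time: 26.28
ee_pos: [0.6736, -0.0501, 0.0268]
orientation: [-0.001, -0.203, 0.979, 0.0]
force: [0.5, 0.4, -0.3]
width: 0.546
finger_force: 0.0
```

move_arm(xyz=[[0,0,0],[0,0,0],[0,0,0],[0,0,0]], spin=[0,0,0,0], jaw=0.15)

```text
time: 26.78
ee_pos: [0.6747, -0.0496, 0.0284]
orientation: [0.001, -0.204, 0.979, -0.0]
force: [0.4, -0.6, 3.5]
width: 0.292
finger_force: 20.0
```

move_arm(xyz=[[0,0,0.6],[0,0,1],[0,0,1],[-0.821,-0.972,0.6],[-0.821,-0.972,0]], spin=[0,0,0,0,0])

```text
time: 27.4
ee_pos: [0.6255, -0.1083, 0.1268]
orientation: [0.002, -0.204, 0.979, -0.001]
force: [-0.3, 0.3, -0.5]
width: 0.293
finger_force: 20.0
```

move_arm(xyz=[[-0.821,-0.972,0],[-0.821,-0.972,0],[-0.821,-0.972,0],[-0.821,-0.972,0],[-0.821,-0.972,0]], spin=[0,0,0,0,0])

```text
time: 28.02
ee_pos: [0.5009, -0.2544, 0.1244]
orientation: [0.0, -0.204, 0.979, -0.0]
force: [0.2, 1.0, -0.7]
width: 0.295
finger_force: 20.0
```

move_arm(xyz=[[-0.821,-0.972,0],[0,0,0],[0,0,0]], spin=[0,0,0])

```text
time: 28.4
ee_pos: [0.4775, -0.2825, 0.1239]
orientation: [0.0, -0.203, 0.979, -0.0]
force: [-0.4, -0.2, 0.7]
width: 0.294
finger_force: 20.0
```

.1239 down to .0335 is 3.01 units.

move_arm(xyz=[[0,0,-1],[0,0,-1],[0,0,-0.7],[0,0,-0.24],[0,0,-0.06]], spin=[0,0,0,0,0])

```text
time: 29.02
ee_pos: [0.4776, -0.2822, 0.0334]
orientation: [0.0, -0.204, 0.979, 0.0]
force: [0.0, 0.4, 0.2]
width: 0.292
finger_force: 20.0
```

move_arm(xyz=[[0,0,-0.05],[0,0,0]], spin=[0,0])

```text
time: 29.28
ee_pos: [0.4775, -0.283, 0.0326]
orientation: [0.0, -0.204, 0.979, -0.001]
force: [-0.1, 0.6, -0.3]
width: 0.292
finger_force: 20.0
```

move_arm(xyz=[[0,0,-0.03],[0,0,0]], spin=[0,0])

```text
time: 29.52
ee_pos: [0.4776, -0.2831, 0.0323]
orientation: [0.001, -0.203, 0.979, -0.001]
force: [-0.8, 1.5, 6.4]
width: 0.294
finger_force: 20.0
```

Contact registers. I'm releasing and backing off for a final look.

move_arm(xyz=[[0,0,0],[0,0,0],[0,0,1],[0,0,1],[0,0,1]], spin=[0,0,0,0,0], jaw=0.55)

```text
time: 30.15
ee_pos: [0.4769, -0.2827, 0.1213]
orientation: [-0.0, -0.203, 0.979, 0.0]
force: [0.1, 0.3, 0.2]
width: 0.546
finger_force: 0.0
```

move_arm(xyz=[[-0.2,0.9,0.8],[-0.2,0.9,0.8],[-0.2,0.9,0.8],[-0.2,0.9,0],[-0.2,0.9,0]], spin=[0,0,0,0,0])

```text
time: 30.78
ee_pos: [0.4469, -0.147, 0.193]
orientation: [0.0, -0.203, 0.979, -0.0]
force: [0.8, -0.7, -0.3]
width: 0.551
finger_force: 0.0
```

move_arm(xyz=[[-0.2,0.9,0],[0,0,0],[0,0,0]], spin=[0,0,0])

```text
time: 31.15
ee_pos: [0.4412, -0.1213, 0.1927]
orientation: [-0.0, -0.204, 0.979, -0.0]
force: [0.3, -0.2, -0.5]
width: 0.548
finger_force: 0.0
```

```bash
python3 - <<'E'
from h import *
s=bot.get_state(); print(s['ee_pos'],s['time'])
t=eyes.camera('top')['image']; w=eyes.camera('side')['image']
cv2.imwrite('pics/p6.png',np.vstack([cv2.resize(t[120:300,160:480],(533,300)),cv2.resize(w[80:400,150:470],(533,300)) if 0 else cv2.resize(w[110:400,120:620],(533,300))])[...,::-1])
E
```

```text
[ 0.44118267 -0.12125668  0.19266397] 31.15
```

View pics/p6.png

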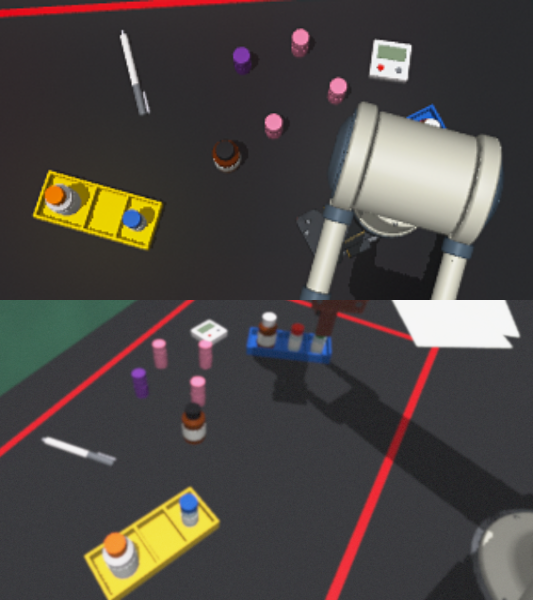

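The white bottle (55,198) and blue vial (133,218) stand in the yellow tray with the middle compartment empty. The side view shows amber (268,328), red (297,335) and green (320,340) upright in the blue tray. The spare, pen and timer have not moved. I'm handing in.

```bash
python3 -c "
from rig import bot
print(bot.job_done())"
```

```text
the job is handed in; nothing more can be done
None
```

Both kits are made up and handed in after about 31 s of robot time. In the last camera views all five items stood upright in their compartments, and the spare bottle, pen and timer looked unmoved; the hand-in returned no verdict.

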